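Seat a vial's snap cap with the sprung bench press

TASK

Push the shuttle with the amber vial gently all the way into the bench press. Then pull the press lever down until the vial's white cap is fully seated and keep a firm pull of about 15 N on the lever for about a second (much over 20 N breaks the glass). Ease the lever slowly back up to its rest without ever letting it spring back, and leave the capped vial standing in the shuttle, the shuttle in, and the specimen cup, dropper vial and beaker where they are.

Things in the scene. Friction and masses are not known exactly. Their poses are not given: they have to be found in the camera images.
- press: Grey bench press fixed to the counter. Origin on the counter under the ram's axis; x from the operator's side to the back (the way the shuttle goes in), y left, z up. Head 64 mm wide, x -28 to +78, z 150 to 240 mm (the ram sticks out above, to 295); lever on its right (-y) side. Two rails, 21 mm high, outer faces 39 mm from the middle, guide the shuttle.
- press_ram: Steel ram, 18 mm across, with a black sprung foot 26 mm across; origin on the counter below it at rest. Goes down 30 mm per rad of lever. At rest the foot's underside is 88 to 104 mm above the counter: a screw sets this anew each time, unreported, so the lever angle that seats the cap (about 0.45 to 1.0 rad) must be felt. The foot yields 1 mm per 25 N.
- press_lever (a joint): Lever angle, rad: 0 at rest (0.9 above level, toward the operator), grows as the grip is pulled down, level at 0.9, stop 1.25. A spring drives it back to 0: straight down at the grip it takes 5 to 6.5 N all the way. On the way back it must not exceed 1.8 rad/s (0.3 m/s at the grip); let go from well down, it snaps back faster.
- lever_grip (a point): Middle of the lever's black rubber grip, a free-spinning level sleeve 22 mm across, 90 mm long, along the press's y. Push it down from above or pinch it. Pressing the vial adds 1 N here per 5.5 N under the foot: about 2 N while the cap slides; once seated, about 0.7 N per mm of grip travel.
- lever_axis (a point): Point on the lever's axis (which lies along the press's y), beside the middle of the grip: at (30, -120, 195) mm in the press's frame. The grip runs on a circle of 170 mm round it; at rest it is 106 mm in front of (-x) and 133 mm above this point.
- shuttle (a joint): Travel of the shuttle in m along the press's +x: 0 out, 0.07 fully home with the vial under the ram; starts at 0. Slides with about 2 N and stays where it is left, then a hard stop.
- shuttle_plate (a point): Middle of the front face (toward the operator) of the shuttle's blue upright push plate: 50 mm wide, 12 mm thick, from 19 to 65 mm above the counter (this point at 47 mm). With the shuttle out it lies 236 mm before the ram's axis, with the shuttle home 166 mm.
- vial: Amber glass vial, 25 mm across, standing loose in a shallow blue ring (30 mm inside, 9 mm high) on the shuttle, its foot 22 mm above the counter; with its white cap 57 mm tall before and 52 mm after seating. Origin: middle of its underside; z up. Firmly pressed from 25 N under the foot (about 11 N at the grip); breaks at 90 N (about 22 N).
- vial_cap (a joint): How far the white snap cap (24 mm across) has been pushed down, in m: 0 to 0.002 at the start, 0.005 fully seated. It stays where it is pushed.
- specimen_cup: White lidded specimen cup, 49 mm across, 55 mm tall, loose, right of the shuttle. Bystander; origin under its middle.
- dropper_vial: Small dropper vial with white cap, 26 mm across, 58 mm tall, loose, left of the shuttle. Bystander; origin under its middle.
- beaker: Glass beaker, 50 mm across, 67 mm tall, loose, to the right at the front. Bystander; origin under its middle.
There are look-alikes about, which are no part of the job. Leave any purple look-alike of the vial alone.

How it is judged:
By the outcome, as a careful person would: the job done as asked, in the order asked, and still so for the second after the job is handed in, with the robot touching nothing.
It also fails if it takes over 70 s, if anything falls off the work surface, if the arm or the gripper's body presses on something with over 40 N, if the wrist force passes 120 N, or if a joint passes its speed limit or range.

ROBOT

A 6-joint arm with a two-finger parallel gripper is mounted at the origin on a cart in front of the work surface, level with it; the furniture and walls round the work are solid. World frame = base frame: x ahead of the robot, y to its left, z up, the work surface at z = 0. Lengths are in mm, angles in degrees, forces in N, time in s.
With the tool pointing down it reaches from about 350 to 850 mm from the base axis. Payload 8.1 kg.
Tool frame: the origin (TCP) lies at the very end of the fingers, on their centre line; the grasp point (between the pads) lies 19 mm behind it; z points along the fingers, y is the direction in which the jaws open and shut (so a half turn about z gives the same grasp; the last joint's range is limited). The gripper opens to 85 mm and grips with 20 to 120 N. Pads are 22 mm wide; open, the fingers measure 114 mm over their backs; the gripper's body (76 mm by 85 mm) begins 54 mm behind the grasp point. The pads swing forward as they close: fully open they stand 13 mm farther back than shut.
Start: joints at [66.899, 7.471, 85.268, -0, 87.261, -4.893], TCP at [187.465, 569.967, 231.292] pointing down, gripper open.
Joint ranges: [-169.43, 169.43], [-51.17, 129.36], [1.28, 143.12], [-76.62, 256.62], [0, 156.53], [-152.29, 152.29]. Speed limits (degrees/s): [136.94, 136.94, 159.86, 180, 180, 180].

INTERFACE

Orientations are given as [roll, pitch, yaw] about the fixed x, y, z axes, in that order (R = Rz(yaw) Ry(pitch) Rx(roll)).
In Python, from bench import r gives the robot as it stands.
- The arm moves only by the shell command python3 -m crank 'ROWS' [OPENING] [FORCE]. ROWS is JSON, a list that holds one entry, the list of rows, each a list of 6 numbers: the shift along the tool's x, y, z in m, then the turn, a rotation vector about the tool's x, y, z in rad. A call has 1 to 10 rows; each row is the pose to reach, as a shift and turn from the pose measured when the call began, along the tool's axes at that moment; what a row does not reach only later rows make up. A row lasts 1/8 s, in which the tool goes at most 62.5 mm and 10.7 degrees, less where a joint would pass 70% of its speed; a pose out of reach is approached as far as the arm can. A call with a gripper value outside its range is refused whole. OPENING is the closure, from 0 (fully open) to 1 (shut), set as the call begins (- or left out, the last holds). The fingers move at their own pace and stop on an object; FORCE is the grip in N (left out, the last holds). Time passes only in rows, so rows that repeat a pose let the fingers close. It gives the time, the measured TCP pose, the force and the opening at its end, in the units of the state.
- r.sense(): the state, without advancing time (a new reading comes with each control period).
- r.snapshot(name): name is "scene" or "top"; returns (picture, depth): 400x640x3 uint8, blue, green, red; 400x640 float32, mm along the optical axis (not along the pixel's ray), 0 where there is no reading.
- r.get_calibration(name): a dict with "mtx" (3x3 intrinsics, pixels), "cam_to_world" (4x4, takes a point from camera to world coordinates). Camera axes: x right, y down, z forward; pixel columns grow to the right and rows downward; lengths in mm; the calibration is good to about 2 mm. A picture is of the moment at which its call begins. get_calibration takes no time and is no camera call.
- r.hand_in(): hands the job in, once; it reports no verdict.
Trained networks look in the newest picture that a camera, given by its name, has taken for a name from the list of things; names that differ only in an ending like _2 or _b are one class to them, and where a whole thing is asked for, a point or a joint stands for the part that bears it (a point fixed in the world has none). Each returns a list of dicts, best first, with "conf" (0 to 1); they miss things now and then, are a little off and sometimes report something else, mostly with a low value. They report only what shows in the picture. A call takes as long as a camera call. They do not tell look-alikes from the thing itself.
- r.look_for(thing, camera): "extent" ([left, top, right, bottom] in pixels, round what is visible of it).
- r.landmark_of(thing, camera): "pixel" ([column, row] in pixels: a listed point, or the origin of a listed thing).
The state is a dict: "time": time; "joint_pos": joint angles; "qd": joint speeds; "joint_efforts": joint torques, N m; "tool_pos": TCP position; "tcp_rot": TCP orientation; "ft_force": force on the tool from outside, world axes, zero at the start; "wrist_torque": the same for the moment, N m; "finger_gap": finger opening in mm.
Only numpy, scipy, OpenCV 4.12 (cv2) and the standard library are available. Lean on these libraries where they do the work, as an engineer would, in place of code of your own. Each camera call takes 0.05 s, during which the arm holds its last target.

## Working session

There is one attempt and no reset: what is moved stays moved. The work goes in short steps, Python scripts to look and compute and a shell command to move; the robot and the scene stay as the last step left them, time stands still between calls to the robot, and variables do not carry over. Pictures are saved under pics/ and viewed, and the job is handed in when it is done.

```bash
ls; mkdir -p pics
python3 - <<'E'
from bench import r
import cv2,json
s=r.sense();print({k:s[k] for k in ('time','tool_pos','tcp_rot','ft_force','finger_gap')})
for c in ('scene','top'):
    p,d=r.snapshot(c);cv2.imwrite(f'pics/{c}0.png',p)
    print(c,r.get_calibration(c))
    for t in ['press','shuttle_plate','lever_grip','vial','specimen_cup','dropper_vial','beaker','lever_axis']:
        try: print(t,[(round(x['conf'],2),[round(float(v)) for v in x['pixel']]) for x in r.landmark_of(t,c)])
        except Exception as e: print(t,e)
E
```

```text
pics
{'time': 0.0, 'tool_pos': array([187.22830143, 569.46286237, 230.23719357]), 'tcp_rot': array([-1.79894449e+02, -1.02114419e-02,  1.61791641e+02]), 'ft_force': array([0.10877733, 1.29461876, 0.5676978 ]), 'finger_gap': 85.44735881060691}
scene {'mtx': array([[389.06783431,   0.        , 310.34490724],
       [  0.        , 389.06783431, 202.77088168],
       [  0.        ,   0.        ,   1.        ]]), 'cam_to_world': array([[ 8.04368011e-01, -4.05625406e-01,  4.34119952e-01,
         1.97368705e+02],
       [-5.94128051e-01, -5.46707220e-01,  5.90019555e-01,
        -3.61804362e+02],
       [-1.99040950e-03, -7.32515697e-01, -6.80747231e-01,
         8.00560358e+02],
       [ 0.00000000e+00,  0.00000000e+00,  0.00000000e+00,
         1.00000000e+00]])}
press []
shuttle_plate [(0.8, [248, 242])]
lever_grip [(0.76, [327, 146])]
vial [(0.51, [297, 252]), (0.49, [362, 267]), (0.46, [297, 219])]
specimen_cup [(0.8, [277, 279])]
dropper_vial [(0.47, [253, 229])]
beaker [(0.58, [304, 350])]
lever_axis []
top {'mtx': array([[507.31525234,   0.        , 315.26462497],
       [  0.        , 507.31525234, 194.24003774],
       [  0.        ,   0.        ,   1.        ]]), 'cam_to_world': array([[ 9.87120191e-03, -9.86814487e-01,  1.61554099e-01,
         3.53249581e+02],
       [-9.99822616e-01, -7.14861743e-03,  1.74250712e-02,
         1.43423724e+02],
       [-1.60404242e-02, -1.61697448e-01, -9.86710008e-01,
         1.52824888e+03],
       [ 0.00000000e+00,  0.00000000e+00,  0.00000000e+00,
         1.00000000e+00]])}
press [(0.96, [270, 165])]
shuttle_plate [(0.87, [279, 240]), (0.35, [260, 216])]
lever_grip [(0.74, [310, 158])]
vial [(0.65, [305, 204]), (0.57, [350, 170]), (0.43, [274, 188])]
specimen_cup [(0.52, [321, 234])]
dropper_vial [(0.42, [258, 217])]
beaker [(0.82, [383, 255])]
lever_axis []
```

Run:
```python
import cv2
a=cv2.imread('pics/scene0.png')[90:390,180:480];cv2.imwrite('pics/s1.png',cv2.resize(a,None,fx=2,fy=2))
a=cv2.imread('pics/top0.png')[110:290,200:420];cv2.imwrite('pics/t1.png',cv2.resize(a,None,fx=3.3,fy=3.3))
```

```text
(no output)
```

View pics/s1.png

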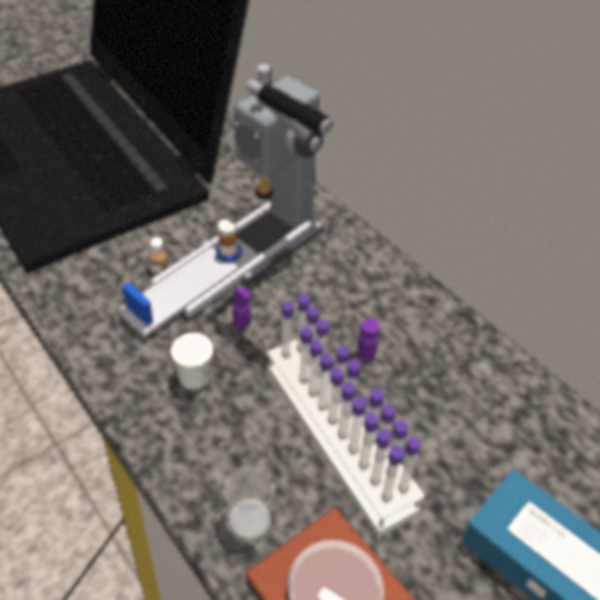

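View pics/t1.png

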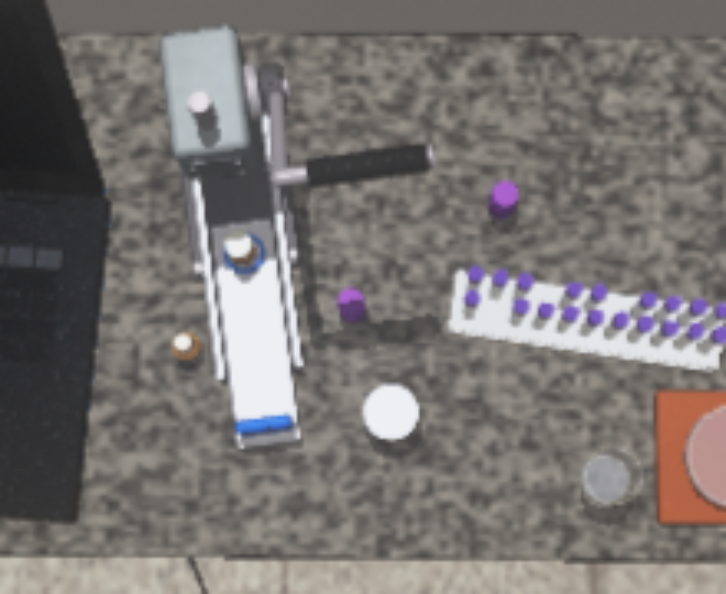

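View pics/scene0.png

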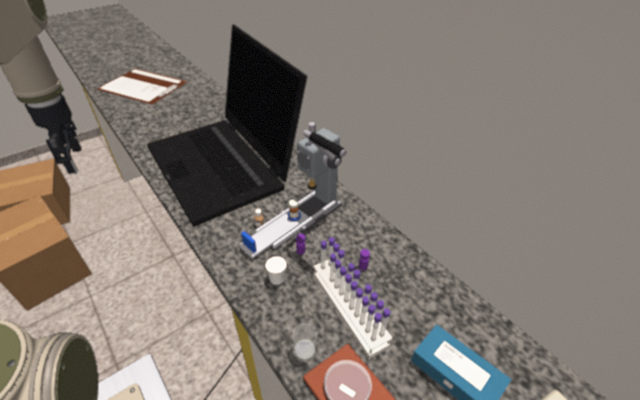

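Candidates for the vial: the amber one in the shuttle ring at top (274,188) / scene (294,210), which I choose because it is amber, in the blue ring and white-capped. Others are purple ones at top (305,204) and (350,170), a dropper vial at top (256,215), and an amber thing behind the press at scene (312,184).

```bash
cat > h.py <<'E'
import numpy as np
from bench import r
def ray(c,px,z):
    K=r.get_calibration(c);M=K['cam_to_world'];d=M[:3,:3]@np.linalg.solve(K['mtx'],[px[0],px[1],1.]);o=M[:3,3]
    return o+d*(z-o[2])/d[2]
def tri(p1,p2):
    A=[];b=[]
    for c,px in (('scene',p1),('top',p2)):
        K=r.get_calibration(c);M=K['cam_to_world'];d=M[:3,:3]@np.linalg.solve(K['mtx'],[px[0],px[1],1.]);d/=np.linalg.norm(d)
        P=np.eye(3)-np.outer(d,d);A.append(P);b.append(P@M[:3,3])
    return np.linalg.lstsq(np.vstack(A),np.hstack(b),rcond=None)[0]
def proj(c,w):
    K=r.get_calibration(c);M=K['cam_to_world'];p=K['mtx']@(M[:3,:3].T@(np.array(w)-M[:3,3]));return p[:2]/p[2]
E
python3 - <<'E'
from h import *
np.set_printoptions(precision=1,suppress=True)
import cv2
L={}
for c in ('scene','top'):
    r.snapshot(c)
    for t in ['press','shuttle_plate','lever_grip','press_ram','specimen_cup','dropper_vial','beaker','vial']:
        L[t,c]=[x['pixel'] for x in r.landmark_of(t,c)]
        z={'shuttle_plate':47,'lever_grip':328,'vial':22}.get(t,0)
        print(t,c,[ (np.array(p),ray(c,p,z)) for p in L[t,c]])
for t in ['shuttle_plate','lever_grip','specimen_cup','dropper_vial','beaker']:
    if L[t,'scene'] and L[t,'top']: print(t,tri(L[t,'scene'][0],L[t,'top'][0]))
cv2.imwrite('pics/vialcrop.png',cv2.resize(r.snapshot('scene')[0][130:260,230:350],None,fx=5,fy=4.6,interpolation=cv2.INTER_CUBIC))
E
```

```text
press scene [(array([312.9, 213.6]), array([686.2, 290. ,   0. ]))]
shuttle_plate scene [(array([245.8, 243.9]), array([453.7, 265.4,  47. ]))]
lever_grip scene [(array([325.5, 144.1]), array([633.7, 176.2, 328. ]))]
press_ram scene [(array([295.7, 218.3]), array([634.5, 304.2,   0. ]))]
specimen_cup scene [(array([275.2, 280.3]), array([469.2, 156.1,   0. ]))]
dropper_vial scene [(array([258.7, 221.9]), array([540.8, 355.5,   0. ]))]
beaker scene [(array([303.2, 350.4]), array([419. , -33.2,   0. ]))]
vial scene [(array([295.6, 218.3]), array([622.3, 286. ,  22. ]))]
press top [(array([273.1, 164.7]), array([694.9, 301.5,   0. ]))]
shuttle_plate top [(array([277.6, 241.9]), array([454.1, 278.1,  47. ]))]
lever_grip top [(array([311.8, 158.1]), array([638.6, 173.9, 328. ])), (array([279. , 242.2]), array([434.3, 249.2, 328. ]))]
press_ram top []
specimen_cup top [(array([320.5, 233.3]), array([484.3, 153.5,   0. ]))]
dropper_vial top [(array([257.7, 216.5]), array([533.7, 344.6,   0. ])), (array([278.1, 240.6]), array([461.2, 280.9,   0. ]))]
beaker top [(array([381.7, 255.4]), array([419.8, -29.9,   0. ]))]
vial top [(array([305.7, 203.3]), array([572.1, 198.5,  22. ])), (array([348.4, 170.3]), array([674.1,  70.4,  22. ])), (array([274. , 185.7]), array([625.1, 295. ,  22. ]))]
shuttle_plate [457.  278.8  31.7]
lever_grip [636.2 175.2 328.1]
specimen_cup [477.6 156.2  -3.8]
dropper_vial [533.  342.1  15.5]
beaker [420.3 -30.7  -5.8]
```

View pics/vialcrop.png

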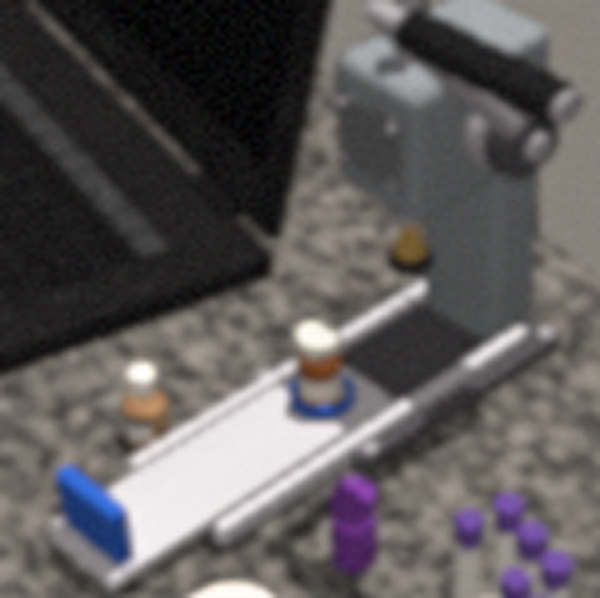

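Run:
```python
from h import *
np.set_printoptions(precision=1,suppress=True)
import cv2
for c in ('top','scene'):
    p,d=r.snapshot(c);K=r.get_calibration(c);M=K['cam_to_world']
    v,u=np.mgrid[:400,:640]
    P=np.stack([(u-K['mtx'][0,2])/K['mtx'][0,0]*d,(v-K['mtx'][1,2])/K['mtx'][1,1]*d,d],-1)@M[:3,:3].T+M[:3,3]
    b,g,rr=[p[...,i].astype(int) for i in range(3)]
    ok=d>0
    region=(P[...,0]>400)&(P[...,0]<800)&(P[...,1]>80)&(P[...,1]<380)&ok
    blue=(b>120)&(b-rr>70)&(b-g>40)&region
    n,lab,st,ce=cv2.connectedComponentsWithStats(blue.astype(np.uint8))
    for i in range(1,n):
        if st[i,4]>5:
            q=P[lab==i];print(c,'blue',st[i],q.mean(0),q.min(0),q.max(0))
    hi=region&(P[...,2]>300)&(b+g+rr<200)&(P[...,1]<250)
    q=P[hi]
    if len(q)>5:
        print(c,'grip',len(q),q.mean(0),q.min(0),q.max(0))
        xy=q[:,:2]-q[:,:2].mean(0);w=np.linalg.svd(xy)[2][0];print(w,np.degrees(np.arctan2(-w[0]*np.sign(w[1])*1,abs(w[1]))),'ext',np.ptp(xy@w))
    head=region&(P[...,2]>232)&(P[...,2]<248)&(P[...,1]>200)
    q=P[head].astype(np.float32)
    if len(q)>5: print(c,'headtop',len(q),cv2.minAreaRect(q[:,:2]))
    ram=region&(P[...,2]>280)&(P[...,1]>240);q=P[ram]
    if len(q): print(c,'ram',len(q),q.mean(0))
    rail=region&(P[...,2]>12)&(P[...,2]<30)&(b>150)&(g>150);q=P[rail].astype(np.float32)
    print(c,'shut',len(q),cv2.minAreaRect(q[:,:2]))
```

```text
top blue [276 186   4   6   7] [614.6 282.   29.6] [607.  279.1  25.2] [622.8 287.5  33.4]
top blue [271 236  17   5  64] [464.4 272.4  61. ] [458.1 249.1  -1.8] [473.5 302.7  71.5]
top grip 285 [632.7 176.  336.3] [617.3 132.2 328. ] [648.3 219.2 343.4]
[-0.2  1. ] 8.769750015369688 ext 87.6647082151495Traceback (most recent call last):
  File "<stdin>", line 23, in <module>
cv2.error: OpenCV(4.12.0) /io/opencv/modules/imgproc/src/convhull.cpp:143: error: (-215:Assertion failed) total >= 0 && (depth == CV_32F || depth == CV_32S) in function 'convexHull'
```

Run:
```python
from h import *
np.set_printoptions(precision=1,suppress=True)
import cv2
for c in ('top','scene'):
    p,d=r.snapshot(c);K=r.get_calibration(c);M=K['cam_to_world']
    v,u=np.mgrid[:400,:640]
    P=(np.stack([(u-K['mtx'][0,2])/K['mtx'][0,0]*d,(v-K['mtx'][1,2])/K['mtx'][1,1]*d,d],-1)@M[:3,:3].T+M[:3,3]).astype(np.float32)
    b,g,rr=[p[...,i].astype(int) for i in range(3)]
    region=(P[...,0]>400)&(P[...,0]<800)&(P[...,1]>80)&(P[...,1]<380)&(d>0)
    blue=(b>120)&(b-rr>70)&(b-g>40)&region
    n,lab,st,ce=cv2.connectedComponentsWithStats(blue.astype(np.uint8))
    for i in range(1,n):
        if st[i,4]>5:
            q=P[lab==i];print(c,'blue',st[i],q.mean(0),q.min(0),q.max(0),cv2.minAreaRect(q[:,:2]))
    hi=region&(P[...,2]>300)&(b+g+rr<200)&(P[...,1]<250);q=P[hi]
    print(c,'grip',len(q),q.mean(0),cv2.minAreaRect(q[:,:2]))
    q=P[region&(P[...,2]>230)&(P[...,2]<250)&(P[...,1]>240)]
    print('head',len(q),q.mean(0),cv2.minAreaRect(q[:,:2]) if len(q)>3 else 0)
    q=P[region&(P[...,2]>270)&(P[...,1]>250)&(P[...,0]>660)];print('ram',len(q),q.mean(0))
    q=P[region&(P[...,2]>10)&(P[...,2]<32)&(b>170)&(g>170)&(P[...,1]>230)];print('shut',len(q),cv2.minAreaRect(q[:,:2]))
    th=np.radians(8);R=np.array([[np.cos(th),-np.sin(th)],[np.sin(th),np.cos(th)]])
    o=np.array([691.6,305.4]);im=cv2.resize(p,None,fx=3,fy=3,interpolation=cv2.INTER_CUBIC)
    def pt(x,y,z): return tuple(int(round(a*3+1)) for a in proj(c,[*(o+R@[x,y]),z]))
    for zz,xs,ys in ((240,(-28,78),(-32,32)),(65,(-236,-224),(-25,25)),(21,(-170,0),(-39,39))):
        q=[pt(xs[0],ys[0],zz),pt(xs[1],ys[0],zz),pt(xs[1],ys[1],zz),pt(xs[0],ys[1],zz)]
        cv2.polylines(im,[np.array(q)],True,(0,255,0),1)
    cv2.line(im,pt(-76,-165,328),pt(-76,-75,328),(0,0,255),1)
    cv2.circle(im,pt(0,0,295),4,(0,0,255),1);cv2.circle(im,pt(-70,0,79),4,(0,0,255),1)
    a=im[330:830,600:1260] if c=='top' else im[330:860,660:1150]
    cv2.imwrite(f'pics/fit_{c}.png',a)
```

```text
Traceback (most recent call last):
cv2.error: OpenCV(4.12.0) /io/opencv/modules/imgproc/src/convhull.cpp:143: error: (-215:Assertion failed) total >= 0 && (depth == CV_32F || depth == CV_32S) in function 'convexHull'
```

Non-contiguous slice; fix with ascontiguousarray.

```bash
cat > fit.py <<'E'
from h import *
np.set_printoptions(precision=1,suppress=True)
import cv2
mar=lambda q: cv2.minAreaRect(np.ascontiguousarray(q[:,:2],dtype=np.float32)) if len(q)>3 else None
for c in ('top','scene'):
    p,d=r.snapshot(c);K=r.get_calibration(c);M=K['cam_to_world']
    v,u=np.mgrid[:400,:640]
    P=(np.stack([(u-K['mtx'][0,2])/K['mtx'][0,0]*d,(v-K['mtx'][1,2])/K['mtx'][1,1]*d,d],-1)@M[:3,:3].T+M[:3,3]).astype(np.float32)
    b,g,rr=[p[...,i].astype(int) for i in range(3)]
    region=(P[...,0]>400)&(P[...,0]<800)&(P[...,1]>80)&(P[...,1]<380)&(d>0)
    blue=(b>120)&(b-rr>70)&(b-g>40)&region
    n,lab,st,ce=cv2.connectedComponentsWithStats(blue.astype(np.uint8))
    for i in range(1,n):
        if st[i,4]>5:
            q=P[lab==i];print(c,'blue',st[i],q.mean(0),q.min(0),q.max(0),mar(q))
    hi=region&(P[...,2]>300)&(b+g+rr<200)&(P[...,1]<250);q=P[hi]
    print(c,'grip',len(q),q.mean(0),mar(q))
    q=P[region&(P[...,2]>230)&(P[...,2]<250)&(P[...,1]>240)]
    print('head',len(q),q.mean(0),mar(q))
    q=P[region&(P[...,2]>270)&(P[...,1]>250)&(P[...,0]>660)];print('ram',len(q),q.mean(0) if len(q) else 0)
    q=P[region&(P[...,2]>10)&(P[...,2]<32)&(b>170)&(g>170)&(P[...,1]>230)];print('shut',len(q),mar(q))
    th=np.radians(8);R=np.array([[np.cos(th),-np.sin(th)],[np.sin(th),np.cos(th)]])
    o=np.array([691.6,305.4]);im=cv2.resize(p,None,fx=3,fy=3,interpolation=cv2.INTER_CUBIC)
    def pt(x,y,z): return tuple(int(round(a*3+1)) for a in proj(c,[*(o+R@[x,y]),z]))
    for zz,xs,ys in ((240,(-28,78),(-32,32)),(65,(-236,-224),(-25,25)),(21,(-170,0),(-39,39))):
        q=[pt(xs[0],ys[0],zz),pt(xs[1],ys[0],zz),pt(xs[1],ys[1],zz),pt(xs[0],ys[1],zz)]
        cv2.polylines(im,[np.array(q)],True,(0,255,0),1)
    cv2.line(im,pt(-76,-165,328),pt(-76,-75,328),(0,0,255),1)
    cv2.circle(im,pt(0,0,295),4,(0,0,255),1);cv2.circle(im,pt(-70,0,79),4,(0,0,255),1)
    a=im[330:830,600:1260] if c=='top' else im[330:860,660:1150]
    cv2.imwrite(f'pics/fit_{c}.png',a)
E
python3 fit.py
```

```text
top blue [276 186   4   6   7] [614.4 281.8  30.9] [607.6 278.7  29.1] [622.9 287.8  33.5] ((614.3324584960938, 281.8250732421875), (3.8109960556030273, 17.585376739501953), 60.352176666259766)
top blue [271 236  17   5  63] [464.3 272.   61.5] [458.2 249.5  -1.1] [473.5 302.7  70. ] ((465.53472900390625, 275.518798828125), (15.22308349609375, 52.5438117980957), 9.068519592285156)
top grip 287 [632.7 175.9 336.2] ((633.3671875, 176.6831817626953), (20.4250545501709, 87.80668640136719), 8.607142448425293)
head 863 [714.3 306.9 238.5] ((716.8919067382812, 294.50885009765625), (104.35980987548828, 93.11717224121094), 8.840856552124023)
ram 7360 [701.5 321.3 840.3]
shut 1097 ((597.5659790039062, 302.0362548828125), (302.6726989746094, 108.12115478515625), 4.564040660858154)
scene blue [293 218   4   2   6] [614.7 280.1  29.9] [610.5 277.7  28.5] [618.1 283.6  33.7] ((614.3109741210938, 279.5688171386719), (5.4123358726501465, 6.48841667175293), 24.674638748168945)
scene blue [242 231  13  13  77] [463.3 268.4  63.8] [456.9 245.2  56.9] [470.8 291.7  68. ] ((464.79718017578125, 268.3345947265625), (11.337543487548828, 46.844635009765625), 7.989011764526367)
scene grip 315 [629.  170.3 334. ] ((631.793212890625, 174.05081176757812), (17.256710052490234, 89.12329864501953), 8.509222984313965)
head 422 [707.9 298.9 239. ] ((716.4280395507812, 292.18878173828125), (104.30712127685547, 94.09342956542969), 7.490880966186523)
ram 68 [690.6 300.9 288.1]
shut 1092 ((599.6187744140625, 294.5262145996094), (301.27978515625, 89.22965240478516), 9.495454788208008)
```

View pics/fit_top.png

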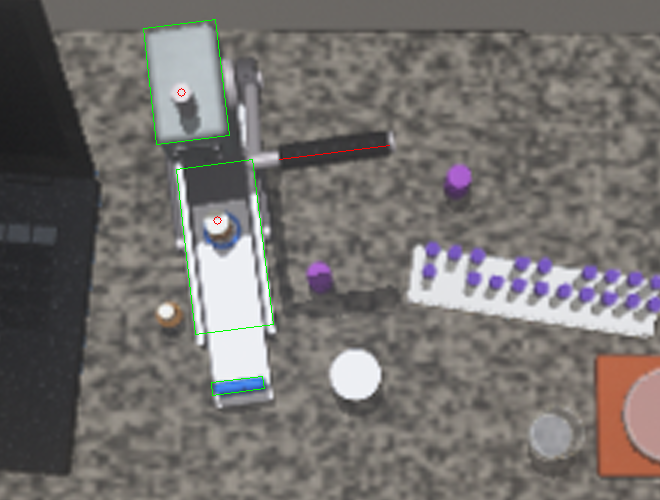

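View pics/fit_scene.png

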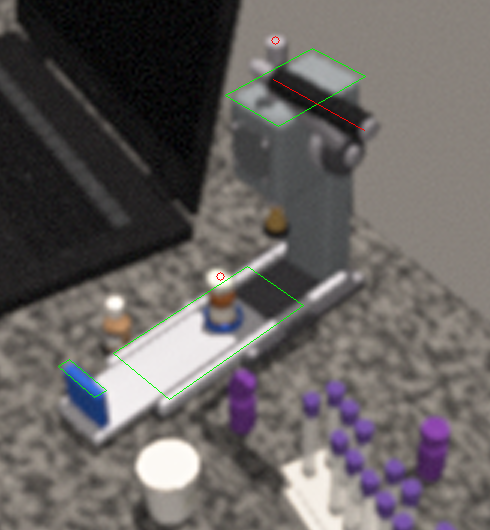

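The overlay confirms the fit: head at top-crop (187,80), plate (240,385) and grip (335,150) all within about 4 mm. Press origin is roughly (691,302) with yaw 8°. Next I close the fingers, align tool x with the press x, and go in front of the plate.

```bash
cat > d.py <<'E'
import sys
from h import *
from scipy.spatial.transform import Rotation as Ro
O=np.array([691.,302.,0]);Y=8.
def L2W(l): return O+Ro.from_euler('z',Y,degrees=True).apply(l)
def W2L(w): return Ro.from_euler('z',-Y,degrees=True).apply(np.array(w)-O)
if __name__=='__main__':
    s=r.sense();Rt=Ro.from_euler('xyz',s['tcp_rot'],degrees=True)
    np.set_printoptions(precision=2,suppress=True)
    print('t',round(s['time'],2),'pressframe',W2L(s['tool_pos']),s['tcp_rot'],'F',s['ft_force'],'gap',round(s['finger_gap'],1))
    if len(sys.argv)>3:
        g=L2W([float(a) for a in sys.argv[1:4]])
        print('shift m',np.round(Rt.inv().apply(g-s['tool_pos'])/1000,4),'rot',np.round((Rt.inv()*Ro.from_euler('xyz',[180,0,180+Y],degrees=True)).as_rotvec(),4))
E
python3 d.py -290 0 230
```

```text
t 2.05 pressframe [-461.34  335.45  231.31] [180.     0.   161.79] F [ 0.23 -0.08 -0.16] gap 85.5
shift m [-0.3  -0.23  0.  ] rot [ 0.    0.   -0.46]
```

```bash
python3 -m crank '[[[-0.03,-0.02,0,0,0,-0.05],[-0.065,-0.05,0,0,0,-0.1],[-0.105,-0.08,0,0,0,-0.16],[-0.145,-0.11,0,0,0,-0.22],[-0.185,-0.14,0,0,0,-0.28],[-0.225,-0.17,0,0,0,-0.34],[-0.26,-0.2,0,0,0,-0.4],[-0.285,-0.22,0,0,0,-0.44],[-0.3,-0.23,0,0,0,-0.458],[-0.3,-0.23,0,0,0,-0.458]]]' 1 40; python3 d.py -290 0 42
```

```text
time: 3.3
tool_pos: [401.2, 256.9, 231.4]
tcp_rot: [180.0, 0.0, -172.1]
ft_force: [0.5, 0.5, -0.0]
finger_gap: -0.1
t 3.3 pressframe [-293.27   -4.33  231.43] [ 180.      0.02 -172.1 ] F [ 0.51  0.49 -0.01] gap -0.1
shift m [-0.    0.    0.19] rot [ 0.  0. -0.]
```

```bash
python3 -m crank '[[[0,0.004,0.03,0,0,0],[0,0.004,0.07,0,0,0],[0,0.004,0.11,0,0,0],[0,0.004,0.15,0,0,0],[0,0.004,0.18,0,0,0],[0,0.004,0.187,0,0,0],[-0.005,0.004,0.187,0,0,0]]]' 1
python3 - <<'E'
from h import *
import cv2
p,d=r.snapshot('top');cv2.imwrite('pics/pre.png',cv2.resize(p[110:290,200:420],None,fx=3.3,fy=3.3))
E
python3 d.py -247 0 42
```

```text
time: 4.18
tool_pos: [405.4, 262.1, 44.7]
tcp_rot: [180.0, -0.0, -172.1]
ft_force: [-1.3, -0.4, 0.4]
finger_gap: 0.2
t 4.22 pressframe [-286.69    0.36   45.85] [ 179.96    0.14 -172.08] F [-0.4  -0.26  0.36] gap 0.3
shift m [-0.04 -0.    0.  ] rot [ 0.  0. -0.]
```

View pics/pre.png

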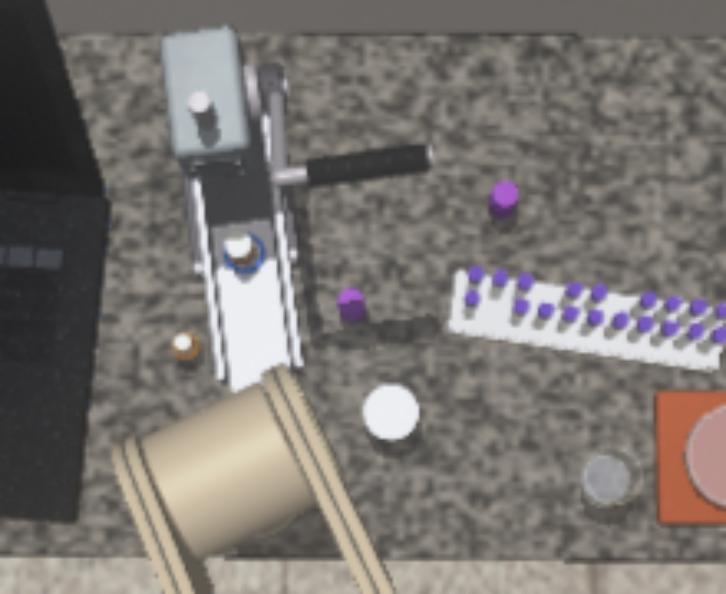

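The arm hides the plate from above, while cup and dropper are clear of the fingers' path. I approach to contact gently.

```bash
python3 -m crank '[[[-0.008,0,0,0,0,0],[-0.016,0,0,0,0,0],[-0.022,0,0,0,0,0],[-0.027,0,0,0,0,0],[-0.031,0,0,0,0,0],[-0.035,0,0,0,0,0],[-0.039,0,0,0,0,0]]]' 1; python3 d.py -177 0 42
```

```text
time: 5.1
tool_pos: [445.8, 267.8, 45.9]
tcp_rot: [180.0, 0.1, -172.1]
ft_force: [-0.8, -0.0, 0.8]
finger_gap: 0.2
t 5.1 pressframe [-247.53    0.3    45.89] [ 179.96    0.13 -172.08] F [-0.8  -0.    0.78] gap 0.2
shift m [-0.07 -0.    0.  ] rot [ 0.  0. -0.]
```

```bash
python3 -m crank '[[[-0.003,0,0,0,0,0],[-0.006,0,0,0,0,0],[-0.01,0,0,0,0,0],[-0.014,0,0,0,0,0],[-0.018,0,0,0,0,0],[-0.022,0,0,0,0,0],[-0.026,0,0,0,0,0],[-0.03,0,0,0,0,0],[-0.034,0,0,0,0,0],[-0.038,0,0,0,0,0]]]' 1; python3 d.py -177 0 42
```

```text
time: 6.35
tool_pos: [483.7, 273.1, 45.9]
tcp_rot: [180.0, 0.1, -172.1]
ft_force: [-2.6, 1.1, -0.2]
finger_gap: 0.4
t 6.35 pressframe [-209.34    0.23   45.9 ] [ 179.96    0.13 -172.08] F [-2.62  1.11 -0.19] gap 0.4
shift m [-0.03 -0.    0.  ] rot [ 0.  0. -0.]
```

```bash
python3 -m crank '[[[-0.003,0,0,0,0,0],[-0.007,0,0,0,0,0],[-0.011,0,0,0,0,0],[-0.015,0,0,0,0,0],[-0.019,0,0,0,0,0],[-0.022,0,0,0,0,0],[-0.024,0,0,0,0,0],[-0.026,0,0,0,0,0]]]' 1; python3 d.py -177 0 42
```

```text
time: 7.35
tool_pos: [509.5, 276.7, 46.0]
tcp_rot: [180.0, 0.1, -172.1]
ft_force: [-2.4, 0.9, 0.1]
finger_gap: -0.4
t 7.35 pressframe [-183.21    0.17   45.97] [ 179.96    0.13 -172.08] F [-2.41  0.94  0.07] gap -0.4
shift m [-0.01 -0.    0.  ] rot [ 0.  0. -0.]
```

```bash
python3 -m crank '[[[-0.001,0,0,0,0,0],[-0.002,0,0,0,0,0],[-0.003,0,0,0,0,0]]]' 1
```

```text
time: 7.72
tool_pos: [512.5, 277.1, 46.0]
tcp_rot: [180.0, 0.1, -172.1]
ft_force: [-3.1, 1.6, 0.6]
finger_gap: 0.1
```

```bash
python3 -m crank '[[[-0.001,0,0,0,0,0],[-0.002,0,0,0,0,0],[-0.003,0,0,0,0,0]]]' 1;python3 -m crank '[[[-0.001,0,0,0,0,0],[-0.002,0,0,0,0,0]]]' 1
```

```text
time: 8.1
tool_pos: [515.2, 277.5, 45.9]
tcp_rot: [180.0, 0.1, -172.1]
ft_force: [-6.7, 1.1, 3.7]
finger_gap: 0.1
time: 8.35
tool_pos: [515.2, 277.5, 45.9]
tcp_rot: [180.0, -0.2, -172.1]
ft_force: [-16.6, -2.2, 11.2]
finger_gap: -0.3
```

Hard stop felt: the TCP stopped at press x ≈ -177.5 with 16 N, which matches the plate being home. I back off, lift and check.

```bash
python3 -m crank '[[[0.004,0,0,0,0,0],[0.015,0,0,0,0,0],[0.03,0,0,0,0,0],[0.05,0,0,0,0,0],[0.065,0,-0.02,0,0,0],[0.08,0,-0.06,0,0,0],[0.08,0,-0.12,0,0,0],[0.08,0,-0.18,0,0,0],[0.08,0,-0.24,0,0,0],[0.08,0,-0.27,0,0,0]]]' 1
python3 - <<'E'
from h import *
import cv2
p,d=r.snapshot('scene');cv2.imwrite('pics/home.png',cv2.resize(p[110:310,200:400],None,fx=3,fy=3,interpolation=cv2.INTER_CUBIC))
E
python3 d.py -76 -122 380
```

```text
time: 9.6
tool_pos: [437.6, 266.8, 320.7]
tcp_rot: [179.9, 0.2, -172.1]
ft_force: [-0.2, 1.2, -1.1]
finger_gap: -0.1
t 9.65 pressframe [-254.94    0.71  323.89] [ 179.83    0.4  -172.07] F [-1.   -0.56  2.31] gap 0.1
shift m [-0.18 -0.12 -0.06] rot [ 0.    0.01 -0.  ]
```

View pics/home.png

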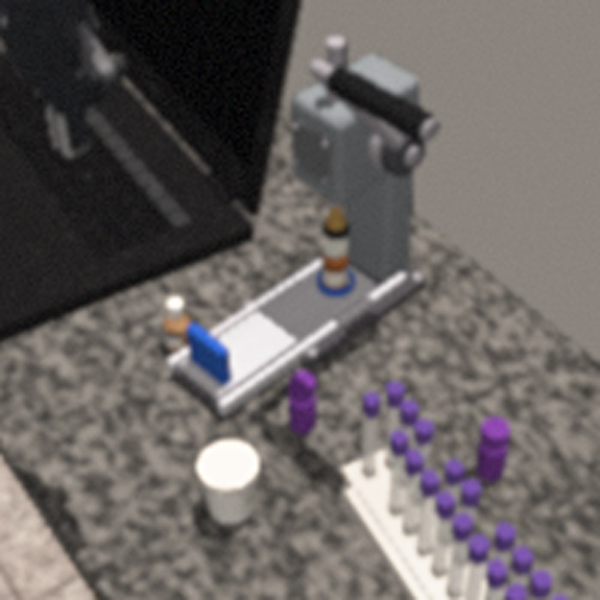

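The capped vial stands upright in the ring under the ram (crop 335,255), the shuttle is home, and nothing else has moved. Next I move above the grip.

```bash
python3 -m crank '[[[0,0,-0.03,0,0,0],[-0.01,-0.01,-0.06,0,0.005,0],[-0.03,-0.03,-0.065,0,0.005,0],[-0.06,-0.05,-0.065,0,0.005,0],[-0.09,-0.07,-0.062,0,0.005,0],[-0.12,-0.09,-0.06,0,0.005,0],[-0.15,-0.11,-0.06,0,0.005,0],[-0.17,-0.12,-0.058,0,0.005,0],[-0.179,-0.123,-0.056,0,0.005,0],[-0.179,-0.123,-0.056,0,0.005,0]]]' 1;python3 d.py -76 -120 345
python3 - <<'E'
from h import *
import cv2
p,d=r.snapshot('scene');cv2.imwrite('pics/abv.png',cv2.resize(p[50:230,250:410],None,fx=3.3,fy=3.3,interpolation=cv2.INTER_CUBIC))
E
```

```text
time: 10.9
tool_pos: [632.2, 169.9, 380.0]
tcp_rot: [179.8, 0.0, -172.1]
ft_force: [0.8, 0.5, 0.2]
finger_gap: -0.0
t 10.9 pressframe [ -76.65 -122.63  379.98] [ 179.84    0.05 -172.09] F [0.79 0.46 0.24] gap -0.0
shift m [-0.    0.    0.04] rot [ 0.  0. -0.]
```

View pics/abv.png

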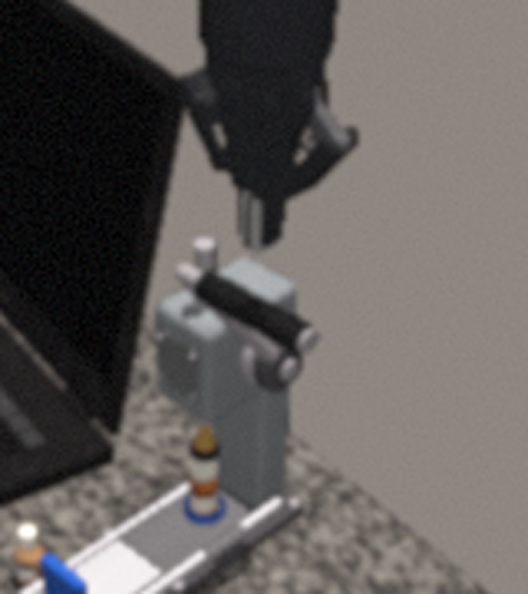

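The fingers hang over the middle of the grip (crop 255,245 above 255,305). Descending.

```bash
python3 -m crank '[[[0,0.001,0.01,0,0,0],[0,0.001,0.02,0,0,0],[0,0.001,0.03,0,0,0],[0,0.001,0.034,0,0,0],[0,0.001,0.037,0,0,0],[0,0.001,0.039,0,0,0],[0,0.001,0.041,0,0,0]]]' 1;python3 d.py
```

```text
time: 11.82
tool_pos: [631.9, 171.3, 339.7]
tcp_rot: [179.8, 0.1, -172.1]
ft_force: [0.2, -0.5, 0.1]
finger_gap: -0.2
t 11.82 pressframe [ -76.7  -121.22  339.75] [ 179.83    0.11 -172.07] F [ 0.25 -0.53  0.1 ] gap -0.2
```

```bash
python3 -m crank '[[[0.003,0,0.003,0,0,0],[0.0065,0,0.0055,0,0,0],[0.0127,0,0.011,0,0,0],[0.0187,0,0.0173,0,0,0],[0.0243,0,0.0237,0,0,0]]]' 1;python3 d.py -100.3 -121 316
```

```text
time: 12.45
tool_pos: [608.3, 167.8, 317.7]
tcp_rot: [179.8, 0.3, -172.1]
ft_force: [-0.7, -1.3, 6.5]
finger_gap: 0.2
t 12.45 pressframe [-100.6  -121.41  317.7 ] [ 179.84    0.3  -172.08] F [-0.73 -1.34  6.5 ] gap 0.2
shift m [-0.  0.  0.] rot [ 0.    0.01 -0.  ]
```

```bash
python3 -m crank '[[[0.003,0,0.005,0,0,0],[0.006,0,0.01,0,0,0],[0.009,0,0.015,0,0,0],[0.01,0,0.017,0,0,0]]]' 1;python3 d.py -119.2 -121 287.5
```

```text
time: 12.95
tool_pos: [598.7, 166.3, 301.9]
tcp_rot: [179.9, 0.4, -172.1]
ft_force: [0.9, -0.8, 6.1]
finger_gap: -0.1
t 12.95 pressframe [-110.27 -121.53  301.89] [ 179.86    0.43 -172.09] F [ 0.92 -0.8   6.08] gap -0.1
shift m [0.01 0.   0.01] rot [ 0.    0.01 -0.  ]
```

```bash
python3 -m crank '[[[0.003,0,0.004,0,0,0],[0.005,0,0.008,0,0,0],[0.006,0,0.01,0,0,0]]]' 1;python3 -m crank '[[[0.002,0,0.004,0,0,0],[0.004,0,0.008,0,0,0],[0.005,0,0.01,0,0,0]]]' 1;python3 d.py -126.6 -121 272
```

```text
time: 13.32
tool_pos: [593.2, 165.5, 293.2]
tcp_rot: [179.9, 0.6, -172.1]
ft_force: [-0.3, -0.2, 5.1]
finger_gap: 0.0
time: 13.7
tool_pos: [588.7, 164.8, 284.5]
tcp_rot: [179.9, 0.7, -172.1]
ft_force: [-0.0, -0.0, 5.8]
finger_gap: -0.0
t 13.7 pressframe [-120.36 -121.63  284.49] [ 179.86    0.72 -172.1 ] F [-0.04 -0.02  5.79] gap -0.0
shift m [0.01 0.   0.01] rot [ 0.    0.01 -0.  ]
```

```bash
python3 -m crank '[[[0.002,0,0.004,0,0,0],[0.004,0,0.008,0,0,0],[0.005,0,0.01,0,0,0]]]' 1;python3 d.py
```

```text
time: 14.08
tool_pos: [584.6, 164.2, 276.2]
tcp_rot: [179.9, 0.9, -172.1]
ft_force: [0.4, -0.1, 8.0]
finger_gap: 0.5
t 14.07 pressframe [-124.56 -121.67  276.23] [ 179.86    0.92 -172.11] F [ 0.4  -0.07  7.95] gap 0.5
```

```bash
python3 -m crank '[[[0.002,0,0.004,0,0,0],[0.003,0,0.007,0,0,0]]]' 1;python3 -m crank '[[[0.0015,0,0.004,0,0,0],[0.0025,0,0.007,0,0,0]]]' 1;python3 d.py
```

```text
time: 14.32
tool_pos: [582.5, 163.9, 271.3]
tcp_rot: [179.9, 1.1, -172.1]
ft_force: [-0.0, -0.1, 8.0]
finger_gap: 0.2
time: 14.58
tool_pos: [581.0, 163.6, 266.4]
tcp_rot: [179.9, 1.4, -172.1]
ft_force: [-0.6, 0.2, 7.6]
finger_gap: 0.0
t 14.57 pressframe [-128.16 -121.72  266.44] [ 179.85    1.37 -172.12] F [-0.64  0.22  7.57] gap 0.0
```

```bash
python3 -m crank '[[[0.001,0,0.004,0,0.01,0],[0.002,0,0.007,0,0.02,0]]]' 1;python3 -m crank '[[[0.001,0,0.004,0,0.005,0],[0.002,0,0.007,0,0.01,0]]]' 1;python3 d.py 0 0 0
```

```text
time: 14.82
tool_pos: [580.2, 163.5, 261.9]
tcp_rot: [179.8, 0.5, -172.1]
ft_force: [-0.4, -0.8, 9.3]
finger_gap: -0.1
time: 15.08
tool_pos: [579.7, 163.4, 257.9]
tcp_rot: [179.8, 0.2, -172.1]
ft_force: [-0.2, 0.4, 11.1]
finger_gap: -0.0
t 15.07 pressframe [-129.54 -121.73  257.92] [ 179.84    0.2  -172.12] F [-0.24  0.42 11.06] gap -0.0
shift m [-0.13  0.12  0.26] rot [ 0.  0. -0.]
```

```bash
python3 -m crank '[[[0.001,0,0.003,0,0,0],[0.002,0,0.006,0,0,0]]]' 1;python3 -m crank '[[[0,0,0.003,0,0,0],[0,0,0.003,0,0,0]]]' 1
```

```text
time: 15.32
tool_pos: [579.4, 163.4, 255.6]
tcp_rot: [179.8, 0.6, -172.1]
ft_force: [0.8, -1.2, 12.9]
finger_gap: -0.1
time: 15.58
tool_pos: [581.0, 163.6, 256.2]
tcp_rot: [179.8, 1.0, -172.1]
ft_force: [0.2, -0.6, 13.4]
finger_gap: 0.1
```

```bash
python3 -m crank '[[[0.002,0,0.0045,0,0,0],[0.003,0,0.0065,0,0,0],[0.003,0,0.0065,0,0,0]]]' 1;python3 d.py
```

```text
time: 15.95
tool_pos: [579.9, 163.5, 253.6]
tcp_rot: [179.8, 1.4, -172.1]
ft_force: [-0.3, -2.1, 14.6]
finger_gap: -0.1
t 15.95 pressframe [-129.25 -121.73  253.58] [ 179.81    1.35 -172.13] F [-0.26 -2.09 14.61] gap -0.1
```

```bash
python3 -m crank '[[[0.002,0,0.005,0,0,0],[0.002,0,0.005,0,0,0],[0.002,0,0.005,0,0,0]]]' 1;python3 d.py; python3 -m crank '[[[0.002,0,0.0045,0,0,0],[0.002,0,0.0045,0,0,0],[0.002,0,0.0045,0,0,0],[0.002,0,0.0045,0,0,0],[0.002,0,0.0045,0,0,0],[0.002,0,0.0045,0,0,0],[0.002,0,0.0045,0,0,0],[0.002,0,0.0045,0,0,0],[0.002,0,0.0045,0,0,0],[0.002,0,0.0045,0,0,0]]]' 1; python3 d.py
```

```text
time: 16.32
tool_pos: [580.0, 163.5, 252.8]
tcp_rot: [179.8, 1.8, -172.1]
ft_force: [-0.2, -0.5, 14.8]
finger_gap: -0.0
t 16.32 pressframe [-129.2  -121.72  252.77] [ 179.79    1.78 -172.14] F [-0.19 -0.48 14.78] gap -0.0
time: 17.58
tool_pos: [580.1, 163.5, 252.5]
tcp_rot: [179.8, 2.2, -172.1]
ft_force: [-0.9, -1.8, 16.2]
finger_gap: -0.0
t 17.57 pressframe [-129.08 -121.73  252.53] [ 179.78    2.2  -172.15] F [-0.88 -1.76 16.18] gap -0.0
```

```bash
python3 -m crank '[[[0.001,0,0.003,0,0.005,0],[0.001,0,0.001,0,0.01,0],[0,0,-0.002,0,0.015,0],[0,0,-0.005,0,0.02,0],[0,0,-0.008,0,0.025,0],[0,0,-0.011,0,0.03,0],[-0.001,0,-0.014,0,0.035,0],[-0.002,0,-0.017,0,0.038,0],[-0.003,0,-0.020,0,0.038,0],[-0.005,0,-0.024,0,0.038,0]]]' 1;python3 d.py -110.3 -121 302
```

```text
time: 18.82
tool_pos: [584.6, 164.2, 278.0]
tcp_rot: [179.8, 0.2, -172.1]
ft_force: [0.2, -0.4, 4.9]
finger_gap: -0.2
t 18.82 pressframe [-124.53 -121.69  278.03] [ 179.76    0.15 -172.13] F [ 0.18 -0.4   4.88] gap -0.2
shift m [-0.01  0.   -0.02] rot [ 0.  0. -0.]
```

```bash
python3 -m crank '[[[-0.001,0,-0.001,0,0,0],[-0.003,0,-0.004,0,0,0],[-0.005,0,-0.008,0,0,0],[-0.007,0,-0.012,0,0,0],[-0.0095,0,-0.016,0,0,0],[-0.012,0,-0.020,0,0,0],[-0.0145,0,-0.024,0,0,0],[-0.0175,0,-0.028,0,0,0],[-0.0205,0,-0.032,0,0,0],[-0.024,0,-0.036,0,0,0]]]' 1;python3 d.py -75.7 -121 339.5
```

```text
time: 20.08
tool_pos: [608.4, 167.6, 314.5]
tcp_rot: [179.7, 0.2, -172.1]
ft_force: [-0.9, 1.4, 5.2]
finger_gap: -0.2
t 20.07 pressframe [-100.46 -121.63  314.46] [ 179.74    0.15 -172.12] F [-0.93  1.41  5.21] gap -0.2
shift m [-0.02  0.   -0.03] rot [ 0.  0. -0.]
```

```bash
python3 -m crank '[[[-0.002,0,-0.002,0,0,0],[-0.005,0,-0.005,0,0,0],[-0.008,0,-0.009,0,0,0],[-0.012,0,-0.013,0,0,0],[-0.015,0,-0.016,0,0,0],[-0.018,0,-0.019,0,0,0],[-0.021,0,-0.0215,0,0,0],[-0.023,0,-0.0235,0,0,0],[-0.025,0,-0.025,0,0,0],[-0.025,0,-0.0265,0,0,0]]]' 1;python3 d.py -75.7 -121 339.5
```

```text
time: 21.32
tool_pos: [633.0, 170.5, 340.0]
tcp_rot: [179.8, 0.0, -172.1]
ft_force: [0.7, 0.3, -0.6]
finger_gap: 0.0
t 21.32 pressframe [ -75.74 -122.14  339.95] [ 179.77    0.04 -172.14] F [ 0.69  0.33 -0.61] gap 0.0
shift m [-0.  0.  0.] rot [ 0.  0. -0.]
```

Lever is at rest and the contact force is zero. I rise clear and retreat towards the operator for a check.

```bash
python3 -m crank '[[[0,0,-0.005,0,0,0],[0,0,-0.02,0,0,0],[0,0,-0.05,0,0,0],[0.03,0,-0.06,0,0,0],[0.07,0,-0.06,0,0,0],[0.11,0,-0.06,0,0,0],[0.15,0,-0.06,0,0,0],[0.18,0,-0.06,0,0,0],[0.2,0,-0.06,0,0,0],[0.2,0,-0.06,0,0,0]]]' 1
python3 - <<'E'
from h import *
import cv2
p,d=r.snapshot('scene');cv2.imwrite('pics/end.png',cv2.resize(p[110:380,200:400],None,fx=2.2,fy=2.2,interpolation=cv2.INTER_CUBIC))
cv2.imwrite('pics/end2.png',cv2.resize(p[120:230,270:370],None,fx=5.4,fy=5.4,interpolation=cv2.INTER_CUBIC))
for t,z in [('lever_grip',328),('shuttle_plate',47),('specimen_cup',0),('dropper_vial',0),('beaker',0),('vial',22)]:
    print(t,[np.round(ray('scene',x['pixel'],z)) for x in r.landmark_of(t,'scene')])
E
```

```text
time: 22.58
tool_pos: [434.4, 142.9, 401.8]
tcp_rot: [179.8, 0.2, -172.1]
ft_force: [-0.5, 0.4, 0.7]
finger_gap: 0.1
lever_grip [array([634., 173., 328.])]
shuttle_plate [array([529., 283.,  47.])]
specimen_cup [array([476., 163.,   0.])]
dropper_vial [array([535., 343.,   0.])]
beaker [array([425., -31.,   0.]), array([689., 298.,  -0.])]
vial [array([563., 182.,  22.]), array([662.,  41.,  22.]), array([694., 299.,  22.])]
```

View pics/end.png

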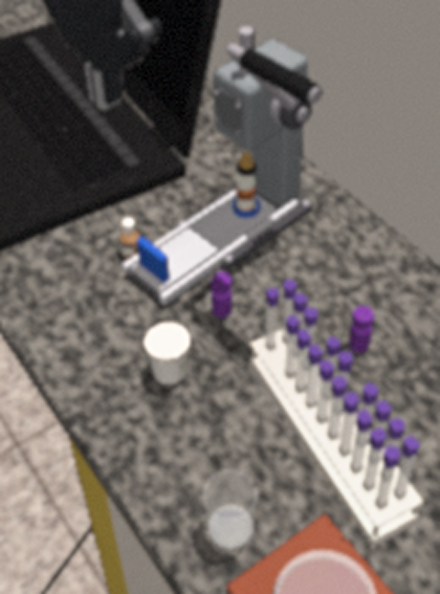

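View pics/end2.png

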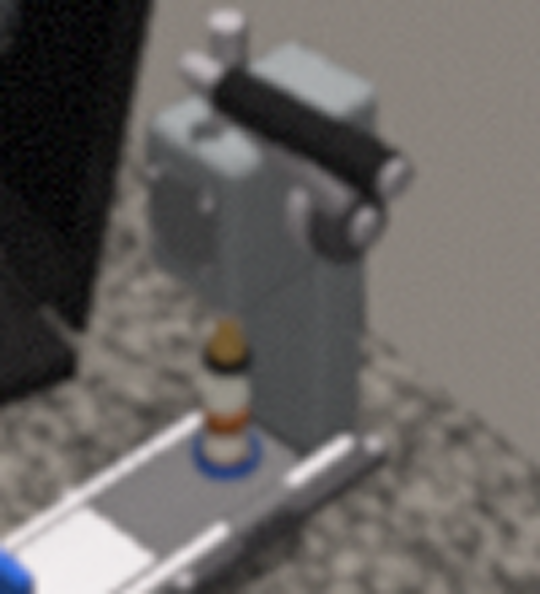

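The picture shows the vial upright under the ram (crop 228,400), the lever at its rest angle and the shuttle in. The cup, dropper and beaker are where they were, so I hand in.

```bash
python3 -c "
from bench import r
print(r.hand_in())"
```

```text
the job is handed in; nothing more can be done
None
```

The job is done and handed in at about 23 s. The cap's seating was judged from the lever force alone, because the ram's foot hides the cap in the last picture.

- **Shuttle:** I pushed it in slowly with closed fingers at about 2.5 N until it hit the hard stop. The force was then about 17 N along the push, and the last check put the plate at the fully-home position.
- **Capping:** From above, the lever took about 6 N free. It rose to about 8 N while the cap slid for roughly 20 mm of grip travel, then climbed steeply once the cap was seated.
- **Hold:** I held 14.6 to 16.2 N for a little over 1.5 s; every reading stayed below 20 N.
- **Return:** The lever came back at about 30 mm/s, with the fingers staying on it all the way. The force was zero at rest before I lifted off.

The final picture shows the vial upright in its ring under the ram, the lever at rest and the arm clear. The dropper vial measured within about 2 mm of its first position. The specimen cup and beaker read about 7 mm off their first values in the same camera. I never touched them and they look unmoved, so I take that as detection scatter.

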